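Weigh a solder reel on a sliding-poise beam scale

ROBOT

A 6-joint arm with a two-finger parallel gripper is mounted at the origin on a cart in front of the work surface, level with it; the furniture and walls round the work are solid. World frame = base frame: x ahead of the robot, y to its left, z up, the work surface at z = 0. Lengths are in mm, angles in rad, forces in N, time in s.
With the tool pointing down it reaches from about 400 to 925 mm from the base axis. Payload 12.5 kg.
Tool frame: the origin (TCP) lies where the fingers leave the gripper's body, on its centre line; the fingertips stand 78 mm ahead of it and the grasp point (between the pads) lies 59 mm ahead of it (env.tip_extent is the distance from the TCP to the fingertips, in mm); z points along the fingers, y is the direction in which the jaws open and shut (so a half turn about z gives the same grasp; the last joint's range is limited). The gripper opens to 95 mm and grips with 3 to 60 N. Pads are 20 mm wide; open, the fingers measure 119 mm over their backs; the gripper's body (75 mm by 180 mm) begins 59 mm behind the grasp point.
Start: joints at [1.128, 0.491, 1.559, -0, 1.092, -0.106], TCP at [206.524, 589.903, 292.261] pointing down, gripper open.
Joint ranges: [-3.1, 3.1], [-0.84, 2.19], [0.05, 2.79], [-1.13, 4.28], [0.06, 2.93], [-2.69, 2.69]. Speed limits (rad/s): [2.22, 2.22, 2.79, 3.14, 3.14, 3.14].

INTERFACE

Orientations are given as [roll, pitch, yaw] about the fixed x, y, z axes, in that order (R = Rz(yaw) Ry(pitch) Rx(roll)).
In Python, from cell import env gives the robot as it stands. The module is installed in compiled form; this text tells all that it offers.
- The arm moves only by the tool play_rows, never from a script. Its argument "targets" is a list of rows, each an object with "linear": the shift along the tool's x, y, z in mm, a list of three; "turn": the turn about the tool's z in rad. A call has 1 to 20 rows; each row is the pose to reach, as a shift and turn from the pose commanded when the call began, along the tool's axes at that moment; what a row does not reach only later rows make up. A row lasts 1/8 s, in which the tool goes at most 62.5 mm and 10.7 degrees, less where a joint would pass 70% of its speed; a pose out of reach is approached as far as the arm can. A call with a gripper value outside its range is refused whole. "hand" is the finger opening in mm, from 0 to 95.1, set as the call begins (left out, the last holds). The fingers move at their own pace and stop on an object; the grip force is fixed at half the most. Time passes only in rows, so rows that repeat a pose let the fingers close. It gives the time, the measured TCP pose, the force and the opening at its end, in the units of the state.
- env.state(): the state, without advancing time (a new reading comes with each control period).
- env.read_camera(name): name is "side" or "top" or "wrist"; returns (picture, depth): 384x512x3 uint8, red, green, blue; 384x512 float32, mm along the optical axis (not along the pixel's ray), 0 where there is no reading.
- env.camera_params(name): a dict with "fx", "fy", "cx", "cy" (pixels), "R" (3x3) and "t" (3): a world point X has camera coordinates R X + t. Camera axes: x right, y down, z forward; pixel columns grow to the right and rows downward; lengths in mm; the calibration is good to about 2 mm. A picture is of the moment at which its call begins: read the wrist's pose just before it. camera_params takes no time and is no camera call; for the wrist camera it gives the pose at the moment of the call.
- env.job_done(): hands the job in, once; it reports no verdict.
The state is a dict: "t": time; "joints": joint angles; "qvel": joint speeds; "tau": joint torques, N m; "eef_pos": TCP position; "tcp_rot": TCP orientation; "ft_force": force on the tool from outside, world axes, zero at the start; "moment": the same for the moment, N m; "opening": opening from 0.0 (shut) to 1.0 (fully open).
Only numpy, scipy, OpenCV 4.12 (cv2) and the standard library are available. Lean on these libraries where they do the work, as an engineer would, in place of code of your own. Each camera call takes 0.05 s, during which the arm holds its last target.

TASK

Weigh the reel of solder: set it gently, upright, in the pan of the beam scale, let go of it, and then slide the poise along the notched beam until the beam floats level with its pointer at the centre line of the index plate when nothing touches the scale. Push the poise by its peg without pinching it, never press on the delicate scale with more than 12 N, and leave the other things on the bench where they lie.

Things in the scene. Friction and masses are not known exactly. Their poses are not given: they have to be found in the camera images.
- stand: Fixed stand of the beam scale, dark steel. Origin: foot's underside on the bench, straight below the pivot; y axis level along the beam to the pan, -y along the notched arm to the pointer, z up. Foot 100 x 200 mm. Pivot axis along x, 130 mm up; its fork: 142 mm high, 32 mm across, 22 mm along the beam. Index post at y = -262 mm, 170 mm tall; rail on the bench to it.
- pan_floor (a point): Centre of the pan's floor (upper face). Round steel pan on the beam's short arm, 85 mm from the pivot at the stand's +y; inner radius 37 mm, rim 5 mm above the floor. Floor 102 mm above the bench when level; it tilts and goes about 7 mm up and down with the beam. Empty, it is up (notched arm down).
- spool_center (a point): The reel of solder: grey wire reel standing upright, 47 mm diameter, 52 mm high. This point is its centre, half-way up (26 mm above its underside), z up. Weight unknown, about 0.34 to 0.56 kg.
- peg_top (a point): Top of the poise's upright peg (12 mm diameter, z along it). The poise is a steel saddle on the notched arm, 34 mm along the beam, 32 mm across; its flat top is 49 mm below this point and 23 mm above the beam's axis; an 18 mm collar, 3 mm high, is at the peg's foot. Moves up and down with the beam (up to 16 mm either way at the outer end).
- poise (a joint): Poise along the beam, m: 0 at the inner end (peg 60 mm from the pivot), growing away from the pivot (stand's -y) to 0.136 (peg at 196 mm). Round notches every 8 mm (0, 0.008, 0.016 ...) hold it by a spring pawl; 3 to 5 N along the beam moves it on, and it drops into the next. It weighs 0.3 kg: meet the peg slowly. Farther out balances a heavier load.
- beam (a joint): Beam tilt, rad: 0 level; positive = pointer down (poise too far out); negative = pan down (poise too far in). Stops at -0.08 and 0.08. Near level a notch changes it by about 0.026; more than about 3 notches off it lies on a stop. Touching the peg tilts it: true only when nothing touches the scale; it then settles in about 1 s.
- pointer_tip (a point): Tip of the thin pointer at the end of the notched arm, 278 mm from the pivot; it moves about 22 mm up and down from level between the stops.
- index_mark (a point): Fixed point where the pointer tip stands when the beam is level, 130 mm above the bench, at the long thick black centre line of the white index plate just behind the pointer (thin lines are 10 and 20 mm above and below).
- flux_tin: Bystander: round tin 51 mm diameter, 22 mm high, in front of the scale; origin at the centre of its underside.
- battery: Bystander: small cell 14 mm thick, 50 mm long, lying in front of the scale; origin at its underside.
- strippers_yellow: Bystander: wire strippers 132 mm long, 12 mm high, lying in front of the pan; origin at their underside.
Mind the look-alikes: they are no part of the job. Leave any black or orange look-alike of the part that bears spool_center alone.

How it is judged (in metres and radians):
On the way, in this order (a step that is already met when the one before it is completed fails the run):
1. the reel stands upright in the pan, let go (horizontal distance between spool_center and pan_floor below 0.025 m and z of spool_center in the frame of pan_floor between 0.02 and 0.031 m and angle between spool_center's own z axis and vertical below 0.2 rad and contact force between each of the arm, the fingers and anything else below 0.2 N), for 0.2 s.
2. with the reel in the pan and the robot touching nothing, the beam floats level and still, pointer at the centre line (all of step 1 and value of joint beam between -0.018 and 0.018 rad and velocity of joint beam between -0.03 and 0.03 rad/s and velocity of joint poise between -0.005 and 0.005 m/s), for 0.4 s.
At the end, for the whole second after the job is handed in: The reel stands upright in the pan (its centre within 25 mm of the pan's centre), the robot touches nothing, and the beam floats at rest within 0.018 rad of level (pointer tip within about 5 mm of the centre line) (horizontal distance between spool_center and pan_floor below 0.025 m and z of spool_center in the frame of pan_floor between 0.02 and 0.031 m and angle between spool_center's own z axis and vertical below 0.2 rad and value of joint beam between -0.018 and 0.018 rad and velocity of joint beam between -0.03 and 0.03 rad/s and velocity of joint poise between -0.005 and 0.005 m/s).
It fails at once if the robot presses on the scale with more than 12 N (contact force between any of the fingers, the arm and stand above 12 N).
It fails at once if the reel is dropped or pressed into the pan (more than 15 N) (contact force between solder_spool and stand above 15 N).
It fails at once if the tin is moved by more than 20 mm (distance of flux_tin from where it was at the start of the episode above 0.02 m).
It fails at once if the cell is moved by more than 20 mm (distance of battery from where it was at the start of the episode above 0.02 m).
It fails at once if the pair of wire strippers is moved by more than 20 mm (distance of strippers_yellow from where it was at the start of the episode above 0.02 m).
It also fails if it takes over 72 s, if anything falls off the work surface, if the arm or the gripper's body presses on something with over 40 N, if the wrist force passes 120 N, or if a joint passes its speed limit or range.

## Working session

There is one attempt and no reset: what is moved stays moved. The work goes in short steps, Python scripts to look and compute and a tool call to move; the robot and the scene stay as the last step left them, time stands still between calls to the robot, and variables do not carry over. Pictures are saved under pics/ and viewed, and the job is handed in when it is done.

Besides the shell and the picture viewer there is one more tool, called as a command line: name --argument value ..., lists and objects as JSON in quotes. play_rows: Moves the arm, as the interface text tells. Its arguments: {"type":"object","properties":{"targets":{"type":"array","items":{"type":"object","properties":{"linear":{"type":"array","items":{"type":"number"}},"turn":{"type":"number"}}}},"hand":{"type":"number"}},"required":["targets"]}

```bash
mkdir -p pics; cat > h.py <<'E'
import numpy as np, cv2
from cell import env
def snap(n,f):
    p=env.camera_params(n); a,d=env.read_camera(n)
    cv2.imwrite('pics/'+f+'.png',a[:,:,::-1]); np.savez('pics/'+f+'.npz',a=a,d=d,**{k:np.array(p[k]) for k in p}); return a,d,p
def world(u,v,d,p):
    c=np.array([(u-p['cx'])/p['fx']*d,(v-p['cy'])/p['fy']*d,d]); return np.array(p['R']).T@(c-np.array(p['t']))
def wmap(d,p):
    v,u=np.mgrid[:d.shape[0],:d.shape[1]]
    c=np.stack([(u-p['cx'])/p['fx']*d,(v-p['cy'])/p['fy']*d,d],-1); return (c-np.array(p['t']))@np.array(p['R'])
def proj(X,p):
    c=np.array(p['R'])@np.array(X)+np.array(p['t']); return p['fx']*c[0]/c[2]+p['cx'],p['fy']*c[1]/c[2]+p['cy'],c[2]
E
python3 - <<'E'
from h import *
s=env.state(); print({k:np.round(v,3) for k,v in s.items()}, env.tip_extent)
for n in('side','top','wrist'):
    a,d,p=snap(n,n+'0'); print(n,np.round(p['R'],3).tolist(),np.round(p['t']),p['fx'], (-np.array(p['R']).T@p['t']).round())
E
```

```text
{'t': np.float64(0.0), 'joints': array([ 1.128,  0.492,  1.559,  0.   ,  1.092, -0.106]), 'qvel': array([-0.001, -0.001, -0.   , -0.002,  0.   ,  0.   ]), 'tau': array([-4.0000e-03, -6.1265e+01, -2.5817e+01,  6.9000e-02,  4.8000e-02,
       -0.0000e+00]), 'eef_pos': array([206.425, 589.748, 291.646]), 'tcp_rot': array([-3.14 , -0.   ,  2.805]), 'ft_force': array([-0.174, -0.117, -0.977]), 'moment': array([ 0.019, -0.04 , -0.007]), 'opening': np.float64(1.001)} 77.60000000000001
side [[-0.955, -0.295, 0.02], [-0.194, 0.572, -0.797], [0.223, -0.765, -0.604]] [ 448.  173. 1308.] 475.69672734972187 [ 170. 1034.  918.]
top [[-0.019, -0.999, -0.029], [-0.999, 0.02, -0.049], [0.05, 0.028, -0.998]] [ 71. 466. 996.] 370.97684327608306 [ 417.   34. 1019.]
wrist [[0.33, 0.944, -0.0], [0.91, -0.319, 0.266], [0.251, -0.088, -0.964]] [-625.  -29.  390.] 336.83929852520174 [135. 615. 384.]
```

View pics/side0.png

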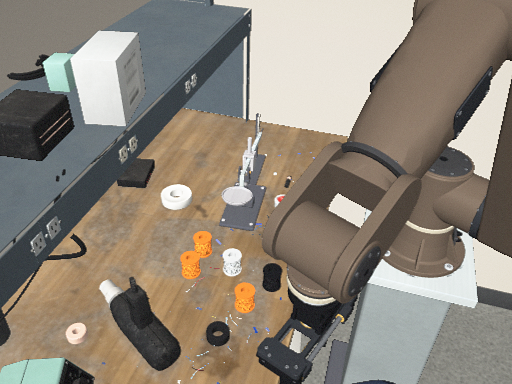

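View pics/top0.png

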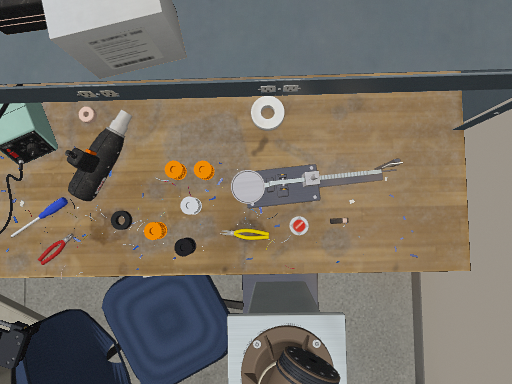

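View pics/wrist0.png

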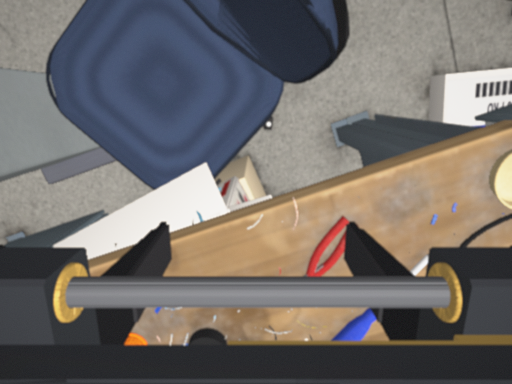

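The top view shows the grey reel at about (190,206), the pan at (248,186), the poise and peg at (312,178), and the index post near (385,170). The tin is at (299,226), the cell at (338,221) and the strippers at (245,235). The orange and black look-alikes lie to the left of and below the reel.

```bash
python3 - <<'E'
from h import *
z=np.load('pics/top0.npz'); p=z; d=z['d']; a=z['a']
W=wmap(d,p); 
# reel: 
def reg(u0,u1,v0,v1,zl,zh,name):
    w=W[v0:v1,u0:u1].reshape(-1,3); m=(w[:,2]>zl)&(w[:,2]<zh); q=w[m]; print(name,m.sum(),q.mean(0).round(1),q.min(0).round(1),q.max(0).round(1),(q.min(0)/2+q.max(0)/2).round(1))
reg(176,206,190,220,42,70,'reel top')
reg(228,268,166,206,90,125,'pan')
reg(285,310,212,240,12,40,'tin'); reg(326,352,213,230,6,30,'cell'); reg(215,272,225,245,5,30,'strip')
reg(245,322,164,208,3,20,'foot')
reg(300,325,165,192,165,230,'peg'); reg(300,325,165,192,140,160,'poise top')
reg(325,378,165,190,100,150,'beam')
reg(370,410,155,185,160,180,'post')
b=cv2.resize(a[150:250,160:420],None,fx=3,fy=3,interpolation=cv2.INTER_CUBIC); cv2.imwrite('pics/topz.png',b[:,:,::-1])
s=np.load('pics/side0.npz'); b=cv2.resize(s['a'][100:300,160:320],None,fx=3,fy=3,interpolation=cv2.INTER_CUBIC); cv2.imwrite('pics/sidez.png',b[:,:,::-1])
np.set_printoptions(linewidth=250)
print(W[165:192,298:328,2].round().astype(int))
E
```

```text
reel top 230 [449.6 248.4  52.1] [428.7 226.1  42. ] [470.9 271.9  57.7] [449.8 249.   49.9]
pan 925 [491.   88.8 110.5] [449.6  41.8  92. ] [531.1 130.2 121. ] [490.4  86.  106.5]
tin 290 [390.7 -39.4  23.2] [367.3 -64.8  15.2] [415.6 -14.   27.6] [391.4 -39.4  21.4]
cell 98 [ 401.1 -148.8   13.6] [ 377.8 -173.6    6.1] [ 408.2 -124.9   19.8] [ 393.  -149.3   12.9]
strip 338 [370.1  99.3  10.5] [344.9  35.1   5.1] [394.7 170.6  16.8] [369.8 102.9  11. ]
foot 1595 [494.7 -14.1  12.4] [ 439.2 -105.8    3. ] [560.9  99.9  19.9] [500.   -2.9  11.5]
peg 37 [504.5 -66.6 190.4] [499.6 -74.3 168.1] [510.4 -61.4 201.6] [505.  -67.8 184.8]
poise top 161 [503.8 -62.7 149.1] [488.  -82.7 142.6] [521.  -46.3 159.7] [504.5 -64.5 151.2]
beam 244 [ 513.6 -160.3  125.2] [ 503.3 -224.6  108.6] [523.4 -96.9 135.1] [ 513.3 -160.8  121.9]
post 43 [ 536.1 -254.2  166.8] [ 531.1 -269.   160.5] [ 541.7 -241.6  174.8] [ 536.4 -255.3  167.6]
[[   1    3   -2   -2   12   11   14   11   14   12   12   11   13   13   13   14   10   14    5    4    0    1    2    2    5    0   -1    3   -2   -1]
 [  14   12    9
[... 3262 characters left out ...]
3   13   14   14   13   11   12   13   10    5   -1    1    1    0   -1    1    1    1]
 [  16   12   15   13   12   16   14   14   14    9   14   13   11   16   16   14    9   13   15   13   14    0    1    2    1    0   -1    0    2    2]
 [  13   15   13   15   13   13   14   16   16   12   13   11   11   10   14   15   14   12   13   15   14    0    1    3    3    0   -1    4    1    4]
 [  13    8   12   10   10   11   10   15   13   14   16   13   13   13   13   15   10   13   11   12   13   10   -3    0    0   -1    1    5    2    1]
 [  10   13   12   13   11   14   12   13   12   11   14   12   12   14   15   14   13   13   14    9   11   12    4    1    7    3    0    3    1    4]]
```

View pics/topz.png

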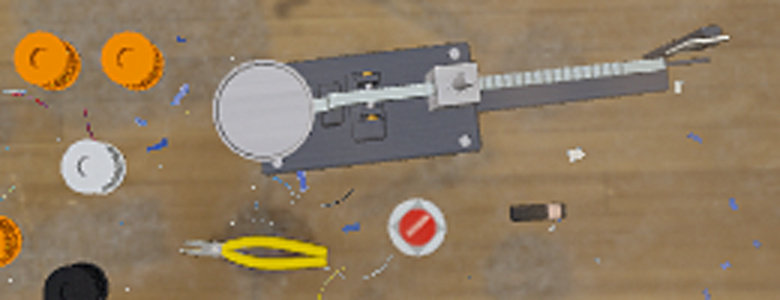

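View pics/sidez.png

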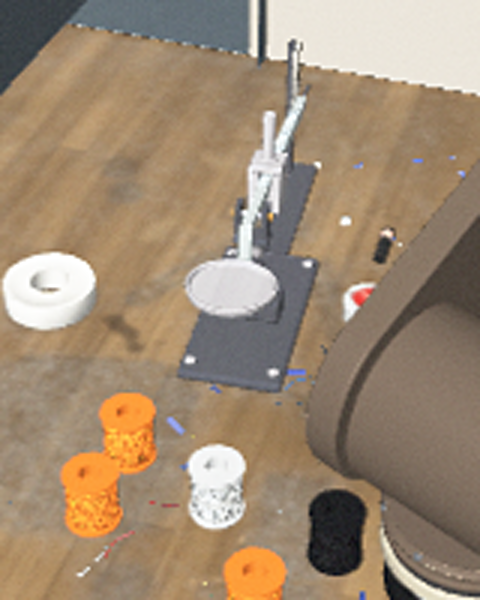

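```bash
python3 - <<'E'
from h import *
z=np.load('pics/top0.npz'); d=z['d']; W=wmap(d,z)
def circ(u0,u1,v0,v1,zl,zh,n):
    w=W[v0:v1,u0:u1].reshape(-1,3); q=w[(w[:,2]>zl)&(w[:,2]<zh)]; c,r=cv2.minEnclosingCircle(q[:,:2].astype(np.float32)); print(n,np.round(c,1),round(r,1),'med',np.median(q,0).round(1))
circ(176,206,190,220,48.5,60,'reel'); circ(226,270,164,208,100,120,'pan')
# foot plate: rect fit
w=W[160:210,240:324].reshape(-1,3); q=w[(w[:,2]>6)&(w[:,2]<19)]
m=((W[...,2]>6)&(W[...,2]<19)).astype(np.uint8); m[:160]=0;m[212:]=0;m[:,:245]=0;m[:,325:]=0
print(cv2.minAreaRect(q[:,:2].astype(np.float32)))
# beam line fit (between z 118..137)
for u0,u1,zl,zh in((325,378,118,140),(266,303,130,140)):
    w=W[160:195,u0:u1].reshape(-1,3); b=w[(w[:,2]>zl)&(w[:,2]<zh)]
    print(cv2.fitLine(b[:,:2].astype(np.float32),cv2.DIST_HUBER,0,.01,.01).ravel(), np.polyfit(b[:,1],b[:,2],1))
w=W[165:192,298:328].reshape(-1,3); print('peg top',np.median(w[(w[:,2]>193)&(w[:,2]<205)],0))
b=w[(w[:,2]>145)&(w[:,2]<153.5)];print('saddle',cv2.minAreaRect(b[:,:2].astype(np.float32)))
for u,v in((203,170),(175,170),(154,230),(185,246)):
    print(u,v,W[v-3:v+3,u-3:u+3].reshape(-1,3).mean(0).round())
E
```

```text
reel [449.6 248.7] 23.5 med [449.8 247.9  52.9]
pan [495.4  82.9] 48.8 med [491.4  88.9 110.4]
((502.490966796875, -6.93133544921875), (205.20968627929688, 130.43069458007812), 87.08432006835938)
[ 1.03860095e-01 -9.94591892e-01  5.13676880e+02 -1.58368774e+02] [8.57742641e-02 1.39559854e+02]
[ 9.9056922e-02 -9.9508178e-01  4.9916833e+02 -5.3723383e+00] [2.93928118e-02 1.35737132e+02]
peg top [505.69936829 -67.87768199 197.59701681]
saddle ((505.0696716308594, -64.67150115966797), (32.10811996459961, 33.660728454589844), 5.0859856605529785)
203 170 [544. 213.  42.]
175 170 [545. 288.  44.]
154 230 [387. 345.  45.]
185 246 [344. 262.  46.]
```

```bash
cat >> h.py <<'E'
from scipy.spatial.transform import Rotation as Ro
def delta(tgt,yaw=None,pos=None,rot=None):
    s=env.state(); R=Ro.from_euler('xyz',s['tcp_rot'] if rot is None else rot).as_matrix(); pos=s['eef_pos'] if pos is None else pos
    r=R.T@(np.array(tgt)-pos); t=0 if yaw is None else (s['tcp_rot'][2]-yaw)
    print('lin',r.round(1),'turn',round((t+np.pi)%(2*np.pi)-np.pi,3))
def st():
    s=env.state(); print({k:np.round(s[k],3).tolist() for k in('t','eef_pos','tcp_rot','ft_force','moment','opening','joints')})
E
python3 -c "
from h import *
delta([449.7,248.4,175],1.67)
delta([449.7,248.4,95],1.67)"
```

```text
lin [-342.4 -241.7  117. ] turn 1.135
lin [-342.4 -241.7  197. ] turn 1.135
```

play_rows --hand 75 --targets '[{"linear": [-50, -35, 10], "turn": 0.14}, {"linear": [-100, -70, 20], "turn": 0.28}, {"linear": [-150, -105, 35], "turn": 0.42}, {"linear": [-200, -140, 50], "turn": 0.57}, {"linear": [-250, -175, 70], "turn": 0.71}, {"linear": [-300, -210, 90], "turn": 0.85}, {"linear": [-342.4, -241.7, 110], "turn": 0.99}, {"linear": [-342.4, -241.7, 117], "turn": 1.135}, {"linear": [-342.4, -241.7, 117], "turn": 1.135}, {"linear": [-342.4, -241.7, 117], "turn": 1.135}]'

```text
t: 1.4
eef_pos: [449.6, 249.1, 175.5]
tcp_rot: [3.141, -0.0, 1.674]
ft_force: [0.0, -0.7, -0.1]
opening: 0.786
```

```bash
python3 -c "
from h import *
st(); a,d,p=snap('wrist','wr1'); W=wmap(d,p)
m=(W[...,2]>47)&(W[...,2]<58)&(np.hypot(W[...,0]-450,W[...,1]-248)<45)
print(m.sum(),W[m].min(0),W[m].max(0),proj([449.7,248.4,52],p))
delta([449.7,248.4,95],1.67)"
```

```text
{'t': 1.4, 'eef_pos': [449.64, 249.119, 175.543], 'tcp_rot': [3.141, -0.0, 1.674], 'ft_force': [0.001, -0.679, -0.074], 'moment': [-0.061, 0.117, 0.024], 'opening': 0.786, 'joints': [0.377, 0.496, 1.95, 0.0, 0.696, 0.274]}
3082 [426.44254358 225.97099693  47.03056622] [473.03356829 273.06269906  53.48743724] (np.float64(257.8423127259251), np.float64(216.35263403847955), np.float64(228.09050296765488))
lin [-0.9 -0.  80.6] turn 0.004
```

View pics/wr1.png

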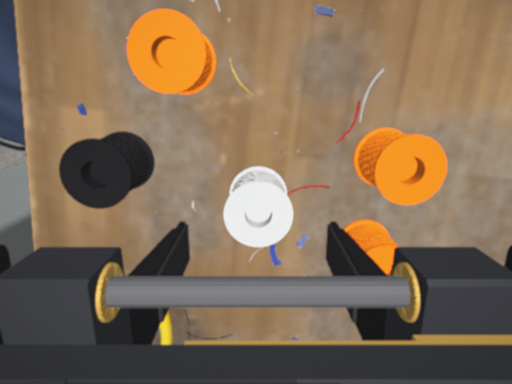

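The wrist view shows the grey reel at about (258,215), centred between the fingers. Its measured centre is about (449.7, 249.5), and the neighbours are clear.

play_rows --hand 75 --targets '[{"linear": [0, 0, 30]}, {"linear": [0, 0, 60]}, {"linear": [0, 0, 75]}, {"linear": [0, 0, 80.5]}, {"linear": [0, 0, 80.5]}]'

```text
validation failed for argument at $.ta...
```

play_rows --hand 30 --targets '[{"linear": [0, 0, 0]}, {"linear": [0, 0, 0]}, {"linear": [0, 0, 0]}, {"linear": [0, 0, 0]}, {"linear": [0, 0, 0]}, {"linear": [0, 0, 0]}]'

```text
validation failed for argument at $.ta...
```

```bash
python3 -c "
from h import *
st()"
```

```text
{'t': 1.45, 'eef_pos': [449.573, 249.252, 175.645], 'tcp_rot': [3.141, -0.0, 1.674], 'ft_force': [0.474, 0.284, 0.272], 'moment': [-0.13, 0.025, -0.037], 'opening': 0.793, 'joints': [0.378, 0.496, 1.95, 0.0, 0.696, 0.275]}
```

"turn" is evidently required.

play_rows --hand 75 --targets '[{"linear": [0, 0, 30], "turn": 0}, {"linear": [0, 0, 60], "turn": 0}, {"linear": [0, 0, 75], "turn": 0}, {"linear": [0, 0, 80.5], "turn": 0}, {"linear": [0, 0, 80.5], "turn": 0}]'

```text
t: 2.08
eef_pos: [449.9, 248.9, 95.1]
tcp_rot: [3.141, -0.0, 1.671]
ft_force: [-0.3, -0.8, -0.2]
opening: 0.789
```

play_rows --hand 30 --targets '[{"linear": [0, 0, 0], "turn": 0}, {"linear": [0, 0, 0], "turn": 0}, {"linear": [0, 0, 0], "turn": 0}, {"linear": [0, 0, 0], "turn": 0}, {"linear": [0, 0, 0], "turn": 0}, {"linear": [0, 0, 0], "turn": 0}]'

```text
t: 2.82
eef_pos: [450.0, 248.7, 95.0]
tcp_rot: [3.141, -0.0, 1.67]
ft_force: [-0.4, -0.6, 5.2]
opening: 0.469
```

```bash
python3 -c "
from h import *
st()"
```

```text
{'t': 2.825, 'eef_pos': [450.003, 248.684, 94.952], 'tcp_rot': [3.141, -0.0, 1.67], 'ft_force': [-0.423, -0.554, 5.231], 'moment': [-0.116, -0.06, 0.006], 'opening': 0.469, 'joints': [0.376, 0.634, 2.0, 0.0, 0.507, 0.277]}
```

play_rows --targets '[{"linear": [0, 0, -10], "turn": 0}, {"linear": [0, 0, -40], "turn": 0}, {"linear": [0, 0, -90], "turn": 0}, {"linear": [0, 0, -110], "turn": 0}, {"linear": [0, 0, -110], "turn": 0}, {"linear": [0, 0, -110], "turn": 0}, {"linear": [0, 0, -110], "turn": 0}]'

```text
t: 3.7
eef_pos: [449.5, 248.5, 203.6]
tcp_rot: [-3.139, 0.001, 1.67]
ft_force: [0.7, 0.6, -4.4]
opening: 0.469
```

```bash
python3 -c "
from h import *
st(); a,d,p=snap('wrist','wr2');st();W=wmap(d,p)
a,d,p=snap('side','side2');st()
cv2.imwrite('pics/side2z.png',cv2.resize(a[130:330,150:330],None,fx=3,fy=3)[:,:,::-1])
delta([491,88.5,240],1.67)
"
```

```text
{'t': 3.7, 'eef_pos': [449.459, 248.482, 203.588], 'tcp_rot': [-3.139, 0.001, 1.67], 'ft_force': [0.689, 0.611, -4.395], 'moment': [-0.058, -0.021, -0.002], 'opening': 0.469, 'joints': [0.376, 0.452, 1.925, 0.0, 0.766, 0.277]}
{'t': 3.75, 'eef_pos': [449.54, 248.506, 203.695], 'tcp_rot': [-3.14, 0.0, 1.67], 'ft_force': [-0.835, -0.111, -3.743], 'moment': [-0.083, 0.045, -0.028], 'opening': 0.471, 'joints': [0.376, 0.452, 1.925, 0.0, 0.766, 0.277]}
{'t': 3.8, 'eef_pos': [449.616, 248.562, 203.841], 'tcp_rot': [-3.14, 0.0, 1.67], 'ft_force': [-0.481, 0.129, -3.581], 'moment': [-0.071, 0.099, 0.009], 'opening': 0.47, 'joints': [0.376, 0.452, 1.925, 0.0, 0.766, 0.277]}
lin [-163.4   25.3  -36.1] turn -0.0
```

View pics/wr2.png

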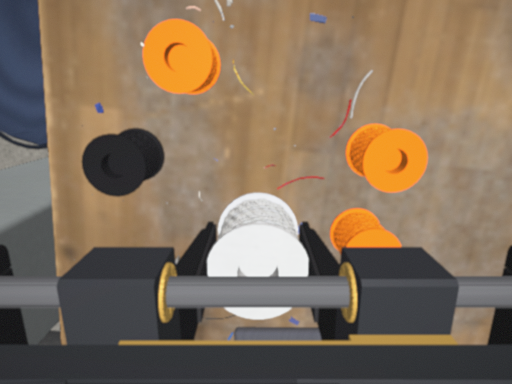

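View pics/side2z.png

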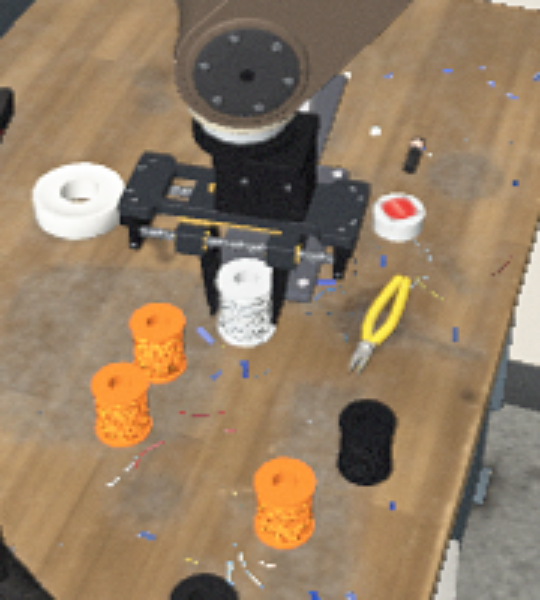

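The reel is held upright between the fingers. I'll measure how far its top sits below the TCP.

```bash
python3 -c "
from h import *
z=np.load('pics/wr2.npz'); W=wmap(z['d'],z)
w=W[240:320,215:300].reshape(-1,3); w=w[(np.hypot(w[:,0]-450,w[:,1]-248.5)<28)]
print(np.histogram(w[:,2],bins=np.arange(100,190,4)))
q=w[w[:,2]>152]; q=q[q[:,2]<168];print(np.median(q,0),q.min(0),q.max(0)); A=np.c_[q[:,:2]-q[:,:2].mean(0),np.ones(len(q))]; print(np.linalg.lstsq(A,q[:,2],rcond=None)[0])
z=np.load('pics/side2.npz'); W=wmap(z['d'],z); w=W.reshape(-1,3); w=w[(np.hypot(w[:,0]-450,w[:,1]-248.5)<30)&(w[:,2]>90)&(w[:,2]<175)]; print(np.histogram(w[:,2],bins=np.arange(90,176,5)),w[:,2].min())
"
```

```text
(array([   0,    0,    0,    0,    0,    0,    2,    4,    0,    0,    0,
        388,  295,   26, 1837, 1070,    0,    0,    0,    0,    0,    0]), array([100, 104, 108, 112, 116, 120, 124, 128, 132, 136, 140, 144, 148,
       152, 156, 160, 164, 168, 172, 176, 180, 184, 188]))
[448.88019283 256.75304764 159.81029418] [429.04683527 225.45050542 152.14945995] [467.78295936 266.79856421 161.97808075]
[-4.57003496e-03 -3.08447362e-04  1.59746639e+02]
(array([  0,   0,   0,   5,  39,  27,  28,  29,  34,  36,  42,  32,  52,
        49, 181,   8,   8]), array([ 90,  95, 100, 105, 110, 115, 120, 125, 130, 135, 140, 145, 150,
       155, 160, 165, 170, 175])) 109.09021568353603
```

```bash
python3 -c "
from h import *
st();delta([491.3,85.5,235],1.67)
"
```

```text
{'t': 3.8, 'eef_pos': [449.616, 248.562, 203.841], 'tcp_rot': [-3.14, 0.0, 1.67], 'ft_force': [-0.481, 0.129, -3.581], 'moment': [-0.071, 0.099, 0.009], 'opening': 0.47, 'joints': [0.376, 0.452, 1.925, 0.0, 0.766, 0.277]}
lin [-166.4   25.3  -31.1] turn -0.0
```

play_rows --targets '[{"linear": [0, 0, -20], "turn": 0}, {"linear": [-25, 4, -31], "turn": 0}, {"linear": [-65, 10, -31], "turn": 0}, {"linear": [-105, 16, -31], "turn": 0}, {"linear": [-140, 21.5, -31], "turn": 0}, {"linear": [-160, 24.5, -31], "turn": 0}, {"linear": [-166.4, 25.3, -31], "turn": 0}, {"linear": [-166.4, 25.3, -31], "turn": 0}, {"linear": [-166.4, 25.3, -31], "turn": 0}, {"linear": [-166.4, 25.3, -31], "turn": 0}]'

```text
t: 5.05
eef_pos: [491.3, 86.2, 235.7]
tcp_rot: [-3.142, -0.0, 1.671]
ft_force: [-0.8, -0.4, -4.1]
opening: 0.467
```

```bash
python3 -c "
from h import *
st(); a,d,p=snap('side','side3');st();snap('wrist','wr3')
cv2.imwrite('pics/side3z.png',cv2.resize(a[80:280,150:330],None,fx=3,fy=3)[:,:,::-1])
"
```

```text
{'t': 5.05, 'eef_pos': [491.282, 86.188, 235.711], 'tcp_rot': [-3.142, -0.0, 1.671], 'ft_force': [-0.848, -0.424, -4.055], 'moment': [-0.112, 0.049, 0.039], 'opening': 0.467, 'joints': [0.041, 0.387, 1.928, 0.0, 0.826, -0.059]}
{'t': 5.1, 'eef_pos': [491.287, 86.115, 235.731], 'tcp_rot': [-3.142, -0.0, 1.671], 'ft_force': [-0.582, -0.508, -3.637], 'moment': [-0.057, 0.051, -0.024], 'opening': 0.473, 'joints': [0.041, 0.387, 1.928, 0.0, 0.826, -0.059]}
```

View pics/side3z.png

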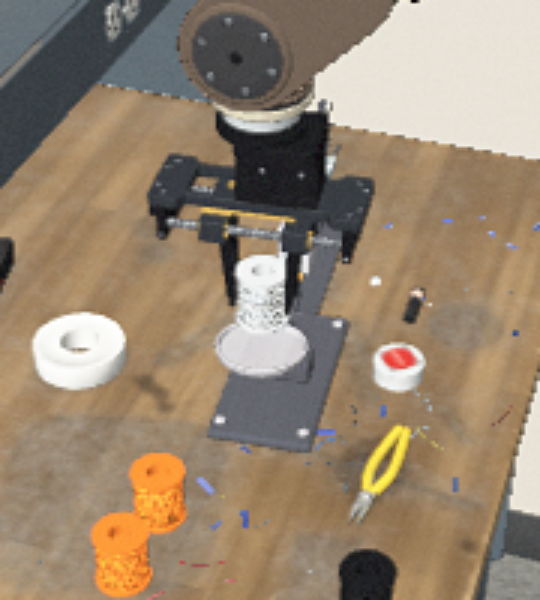

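View pics/wr3.png

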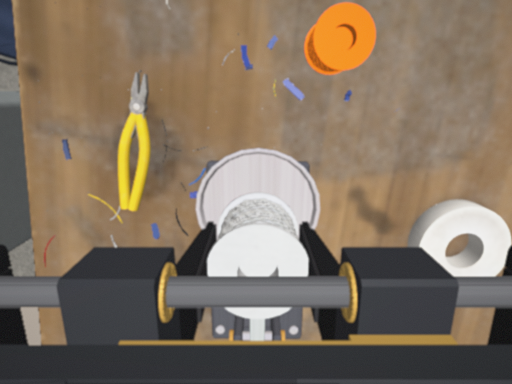

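The wrist view shows the reel at column 258, over the pan, which is also centred on column 258. The side view agrees. I'll lower it.

play_rows --targets '[{"linear": [0, 0, 12], "turn": 0}, {"linear": [0, 0, 20], "turn": 0}, {"linear": [0, 0, 24], "turn": 0}, {"linear": [0, 0, 26], "turn": 0}, {"linear": [0, 0, 28], "turn": 0}, {"linear": [0, 0, 29], "turn": 0}, {"linear": [0, 0, 30], "turn": 0}, {"linear": [0, 0, 31], "turn": 0}, {"linear": [0, 0, 32], "turn": 0}, {"linear": [0, 0, 33], "turn": 0}]'

```text
t: 6.4
eef_pos: [491.5, 85.5, 202.8]
tcp_rot: [3.141, -0.0, 1.67]
ft_force: [0.0, -0.7, -2.6]
opening: 0.471
```

```bash
python3 -c "
from h import *
st()
"
```

```text
{'t': 6.4, 'eef_pos': [491.495, 85.512, 202.767], 'tcp_rot': [3.141, -0.0, 1.67], 'ft_force': [0.031, -0.704, -2.554], 'moment': [-0.205, 0.044, -0.045], 'opening': 0.471, 'joints': [0.04, 0.436, 1.962, 0.0, 0.744, -0.059]}
```

play_rows --targets '[{"linear": [0, 0, 1], "turn": 0}, {"linear": [0, 0, 2], "turn": 0}, {"linear": [0, 0, 3], "turn": 0}, {"linear": [0, 0, 4], "turn": 0}, {"linear": [0, 0, 5], "turn": 0}, {"linear": [0, 0, 6], "turn": 0}, {"linear": [0, 0, 7], "turn": 0}]'

```text
t: 7.28
eef_pos: [491.5, 85.6, 195.7]
tcp_rot: [3.141, -0.0, 1.67]
ft_force: [0.4, -1.3, -1.3]
opening: 0.469
```

```bash
python3 -c "
from h import *
st()
a,d,p=snap('side','side4')
cv2.imwrite('pics/side4z.png',cv2.resize(a[80:280,150:330],None,fx=3,fy=3)[:,:,::-1])
st()
"
```

```text
{'t': 7.275, 'eef_pos': [491.468, 85.554, 195.681], 'tcp_rot': [3.141, -0.0, 1.67], 'ft_force': [0.449, -1.26, -1.322], 'moment': [-0.361, 0.088, 0.007], 'opening': 0.469, 'joints': [0.04, 0.447, 1.968, 0.0, 0.726, -0.059]}
{'t': 7.325, 'eef_pos': [491.417, 85.567, 195.573], 'tcp_rot': [-3.142, -0.0, 1.67], 'ft_force': [0.821, -1.24, -1.812], 'moment': [-0.286, -0.084, 0.037], 'opening': 0.467, 'joints': [0.04, 0.447, 1.968, 0.0, 0.726, -0.059]}
```

View pics/side4z.png

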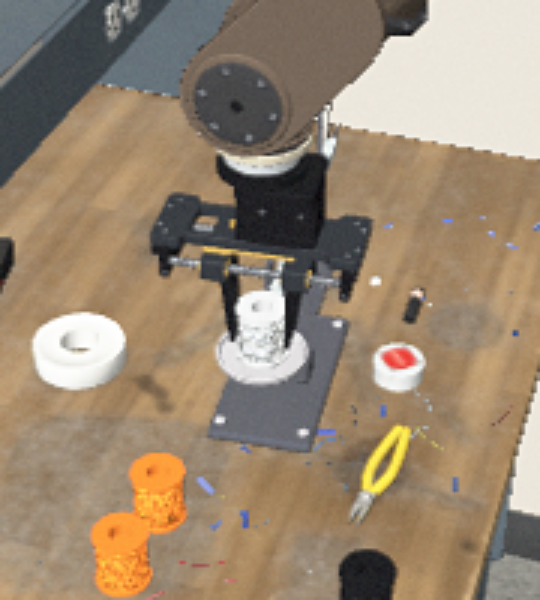

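The reel is in the pan, and the pan is sinking gently under it.

play_rows --targets '[{"linear": [0, 0, 0.7], "turn": 0}, {"linear": [0, 0, 1.4], "turn": 0}, {"linear": [0, 0, 2.0], "turn": 0}, {"linear": [0, 0, 2.5], "turn": 0}, {"linear": [0, 0, 2.5], "turn": 0}]'

```text
t: 7.95
eef_pos: [491.4, 85.6, 193.2]
tcp_rot: [3.142, -0.0, 1.67]
ft_force: [0.1, 0.5, -1.0]
opening: 0.467
```

```bash
python3 -c "
from h import *
st()
a,d,p=snap('top','top5')
st()
"
```

```text
{'t': 7.95, 'eef_pos': [491.444, 85.598, 193.223], 'tcp_rot': [3.142, -0.0, 1.67], 'ft_force': [0.142, 0.545, -1.019], 'moment': [-0.052, 0.027, 0.009], 'opening': 0.467, 'joints': [0.04, 0.451, 1.97, 0.0, 0.72, -0.059]}
{'t': 8.0, 'eef_pos': [491.449, 85.582, 193.255], 'tcp_rot': [3.142, -0.0, 1.67], 'ft_force': [-0.379, 0.193, -1.579], 'moment': [0.001, 0.131, -0.029], 'opening': 0.468, 'joints': [0.04, 0.451, 1.97, 0.0, 0.72, -0.059]}
```

play_rows --targets '[{"linear": [0, 0, 0.4], "turn": 0}, {"linear": [0, 0, 0.8], "turn": 0}, {"linear": [0, 0, 0.8], "turn": 0}]'

```text
t: 8.38
eef_pos: [491.5, 85.5, 192.4]
tcp_rot: [3.142, -0.0, 1.67]
ft_force: [-0.2, 0.7, 0.7]
opening: 0.472
```

```bash
python3 -c "
from h import *
st()
W=wmap(*[np.load('pics/top5.npz')[k] for k in ['d']],np.load('pics/top5.npz'))
for u0,u1 in((325,378),):
    w=W[160:195,u0:u1].reshape(-1,3); b=w[(w[:,2]>118)&(w[:,2]<165)]
    print(len(b),np.polyfit(b[:,1],b[:,2],1))
"
```

```text
{'t': 8.375, 'eef_pos': [491.456, 85.547, 192.415], 'tcp_rot': [3.142, -0.0, 1.67], 'ft_force': [-0.198, 0.662, 0.659], 'moment': [-0.03, 0.067, 0.067], 'opening': 0.472, 'joints': [0.04, 0.452, 1.971, 0.0, 0.718, -0.059]}
250 [-3.11447362e-02  1.41395341e+02]
```

play_rows --hand 52 --targets '[{"linear": [0, 0, 0], "turn": 0}, {"linear": [0, 0, 0], "turn": 0}, {"linear": [0, 0, 0], "turn": 0}]'

```text
t: 8.75
eef_pos: [491.5, 85.5, 192.5]
tcp_rot: [3.141, -0.0, 1.67]
ft_force: [-0.1, -0.3, -0.6]
opening: 0.548
```

play_rows --hand 72 --targets '[{"linear": [0, 0, 0], "turn": 0}, {"linear": [0, 0, 0], "turn": 0}, {"linear": [0, 0, 0], "turn": 0}, {"linear": [0, 0, 0], "turn": 0}]'

```text
t: 9.25
eef_pos: [491.4, 85.6, 192.4]
tcp_rot: [3.142, -0.0, 1.67]
ft_force: [-0.3, 0.3, -0.5]
opening: 0.759
```

```bash
python3 -c "
from h import *
st()
a,d,p=snap('wrist','wr6')
a,d,p=snap('side','side6')
cv2.imwrite('pics/side6z.png',cv2.resize(a[80:280,150:330],None,fx=3,fy=3)[:,:,::-1])
"
```

```text
{'t': 9.25, 'eef_pos': [491.434, 85.57, 192.432], 'tcp_rot': [3.142, -0.0, 1.67], 'ft_force': [-0.329, 0.331, -0.5], 'moment': [-0.132, 0.006, -0.028], 'opening': 0.759, 'joints': [0.04, 0.452, 1.971, 0.0, 0.718, -0.059]}
```

View pics/side6z.png

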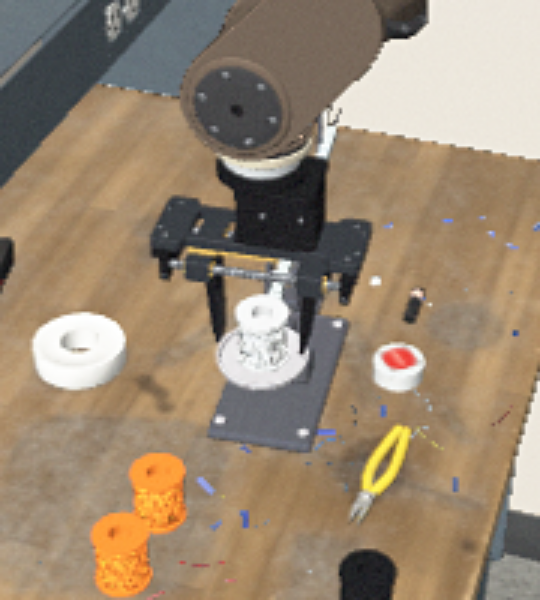

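View pics/wr6.png

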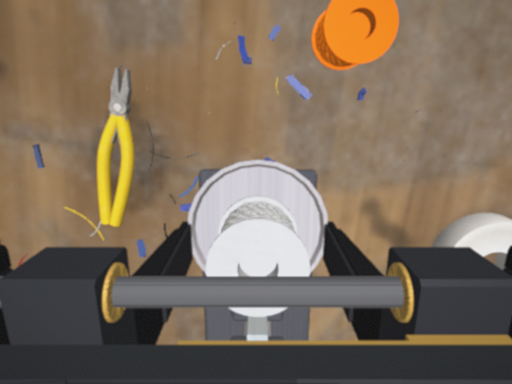

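The reel stands free in the pan. I'll rise and turn the jaws along the beam.

play_rows --hand 72 --targets '[{"linear": [0, 0, -8], "turn": 0}, {"linear": [0, 0, -25], "turn": 0}, {"linear": [0, 0, -60], "turn": 0}, {"linear": [0, 0, -110], "turn": 0.1}, {"linear": [0, 0, -130], "turn": 0.28}, {"linear": [0, 0, -130], "turn": 0.46}, {"linear": [0, 0, -130], "turn": 0.64}, {"linear": [0, 0, -130], "turn": 0.82}, {"linear": [0, 0, -130], "turn": 1.0}, {"linear": [0, 0, -130], "turn": 1.18}, {"linear": [0, 0, -130], "turn": 1.36}, {"linear": [0, 0, -130], "turn": 1.54}, {"linear": [0, 0, -130], "turn": 1.571}]'

```text
t: 10.98
eef_pos: [491.4, 85.5, 322.9]
tcp_rot: [-3.142, -0.0, 0.098]
ft_force: [0.3, -0.0, 0.1]
opening: 0.756
```

```bash
python3 -c "
from h import *
st()
a,d,p=snap('top','top7');a,d,p=snap('side','side7')
z=np.load('pics/top7.npz');a=z['a']
cv2.imwrite('pics/top7z.png',cv2.resize(a[140:250,220:420],None,fx=4,fy=4)[:,:,::-1])
a=np.load('pics/side7.npz')['a']
cv2.imwrite('pics/side7z.png',cv2.resize(a[80:280,150:330],None,fx=3,fy=3)[:,:,::-1])
"
```

```text
{'t': 10.975, 'eef_pos': [491.352, 85.546, 322.896], 'tcp_rot': [-3.142, -0.0, 0.098], 'ft_force': [0.254, -0.026, 0.069], 'moment': [-0.05, 0.243, -0.003], 'opening': 0.756, 'joints': [0.04, 0.277, 1.82, 0.0, 1.043, 1.512]}
```

View pics/side7z.png

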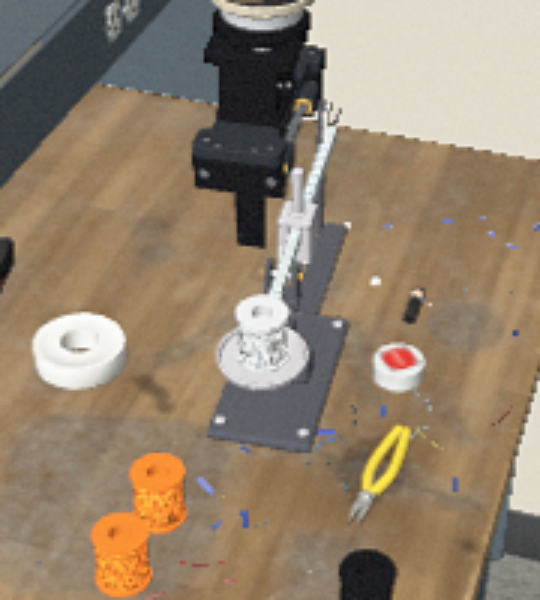

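View pics/top7z.png

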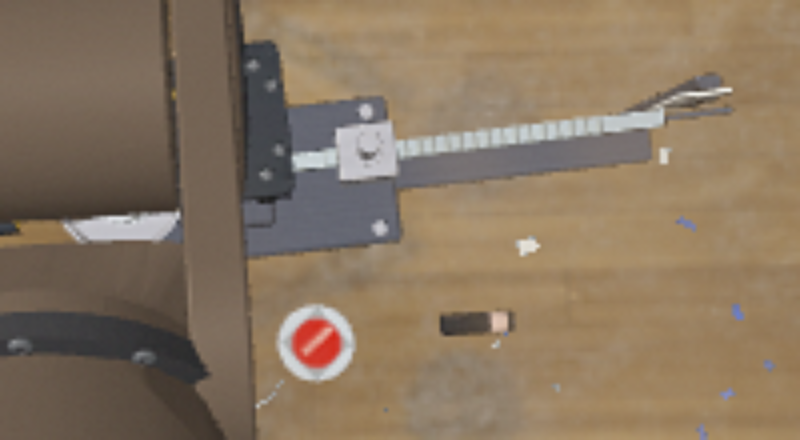

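```bash
cat >> h.py <<'E'
def beam(f,lo=-230,hi=-120):
    z=np.load('pics/'+f+'.npz'); W=wmap(z['d'],z).reshape(-1,3); P=np.array([499.5,4.]); e=np.array([-.1,.995]); n=np.array([.995,.1])
    q=W[:,:2]-P; s=q@e; x=q@n; m=(abs(x)<6)&(s<lo*-1*-1+0+ (0 if 0 else 0) if False else (abs(x)<6)&(s>lo)&(s<hi))&(W[:,2]>100)&(W[:,2]<165)
    b=np.c_[s[m],W[m,2]]
    for _ in range(3):
        c=np.polyfit(b[:,0],b[:,1],1); r=b[:,1]-np.polyval(c,b[:,0]); b=b[abs(r)<max(4,2*r.std())]
    print(f,'n',len(b),'slope(+=pointer down)',c.round(4),'z@-180',round(np.polyval(c,-180),1))
    pk=(abs(x)<25)&(s<-45)&(s>-215)&(W[:,2]>188)&(W[:,2]<215)
    if pk.sum()>5: print('peg top n',pk.sum(),'med',np.median(W[pk],0).round(1),'s',np.median(s[pk]).round(1),'x',np.median(x[pk]).round(1))
    sd=(abs(x)<18)&(s<-40)&(s>-220)&(W[:,2]>141)&(W[:,2]<164)
    if sd.sum()>20: print('saddle n',sd.sum(),'s',np.percentile(s[sd],[3,97]).round(1),'z',np.median(W[sd,2]).round(1))
E
python3 -c "
from h import *
beam('top0');beam('top7');beam('side7');delta([506,-60,322.9])
"
```

```text
top0 n 161 slope(+=pointer down) [1.080000e-01 1.439724e+02] z@-180 124.5
peg top n 26 med [505.6 -67.9 197. ] s -72.0 x -1.6
saddle n 163 s [-84.5 -52.4] z 148.9
top7 n 183 slope(+=pointer down) [-5.660000e-02  1.429849e+02] z@-180 153.2
peg top n 26 med [503.6 -57.7 207.4] s -62.0 x -2.1
saddle n 470 s [-213.   -48.2] z 153.7
side7 n 55 slope(+=pointer down) [-4.990000e-02  1.450269e+02] z@-180 154.0
peg top n 34 med [502.9 -55.  201.3] s -59.2 x -2.5
saddle n 215 s [-209.4  -46.3] z 153.9
lin [ -0.2 146.3  -0.2] turn 0.0
```

```bash
python3 -c "
from h import *
delta([504,-60.5,300]);delta([504,-60.5,256])
"
```

```text
lin [ -2.2 146.6  22.7] turn 0.0
lin [ -2.3 146.6  66.7] turn 0.0
```

play_rows --hand 40 --targets '[{"linear": [0, 30, 0], "turn": 0}, {"linear": [-1, 80, 0], "turn": 0}, {"linear": [-2, 125, 0], "turn": 0}, {"linear": [-2.3, 146.6, 0], "turn": 0}, {"linear": [-2.3, 146.6, 10], "turn": 0}, {"linear": [-2.3, 146.6, 22], "turn": 0}, {"linear": [-2.3, 146.6, 22], "turn": 0}]'

```text
t: 11.95
eef_pos: [503.2, -59.6, 299.3]
tcp_rot: [-3.141, 0.002, 0.101]
ft_force: [0.4, 0.8, 0.4]
opening: 0.422
```

```bash
python3 -c "
from h import *
st()
a,d,p=snap('wrist','wr8');a,d,p=snap('side','side8')
cv2.imwrite('pics/side8z.png',cv2.resize(a[60:260,170:330],None,fx=3,fy=3)[:,:,::-1])
beam('wr8')
"
```

```text
{'t': 11.95, 'eef_pos': [503.191, -59.644, 299.272], 'tcp_rot': [-3.141, 0.002, 0.101], 'ft_force': [0.389, 0.815, 0.44], 'moment': [-0.095, 0.137, 0.009], 'opening': 0.422, 'joints': [-0.248, 0.316, 1.834, 0.0, 0.994, 1.222]}
wr8 n 2001 slope(+=pointer down) [-5.510000e-02  1.410157e+02] z@-180 150.9
peg top n 470 med [507.3 -57.5 205.9] s -61.8 x 1.8
saddle n 4688 s [-214.1  -49.8] z 151.7
```

View pics/side8z.png

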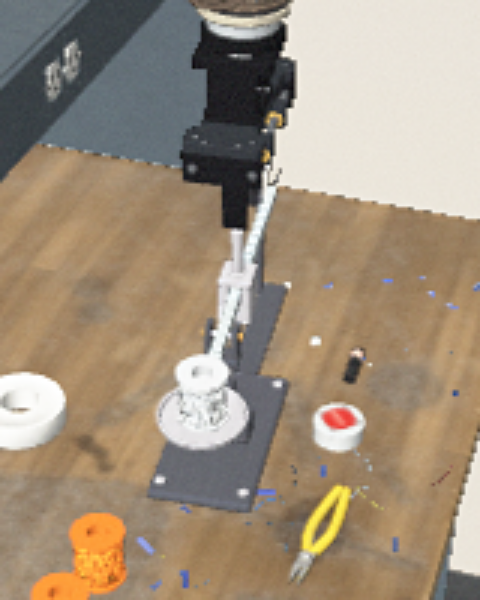

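View pics/wr8.png

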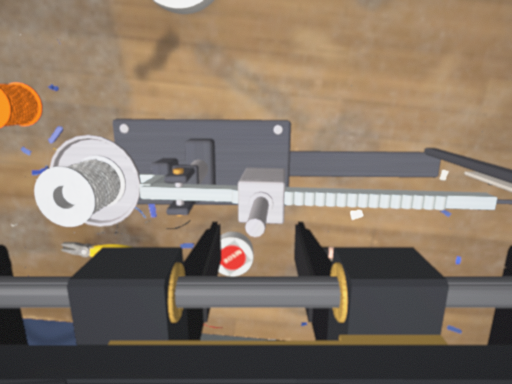

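The wrist view shows the peg at about (257,225), midway between the fingers at 218 and 298. The reel stands in the pan at (75,190). I'll go down over the peg.

play_rows --hand 40 --targets '[{"linear": [1, 0, 12], "turn": 0}, {"linear": [1.3, 0, 26], "turn": 0}, {"linear": [1.3, 0, 38], "turn": 0}, {"linear": [1.3, 0, 43.5], "turn": 0}, {"linear": [1.3, 0, 43.5], "turn": 0}]'

```text
t: 12.68
eef_pos: [504.9, -60.5, 256.5]
tcp_rot: [-3.141, 0.001, 0.099]
ft_force: [-0.2, 0.7, 0.3]
opening: 0.423
```

```bash
python3 -c "
from h import *
st()
a,d,p=snap('wrist','wr9')
beam('wr9')
"
```

```text
{'t': 12.675, 'eef_pos': [504.878, -60.452, 256.514], 'tcp_rot': [-3.141, 0.001, 0.099], 'ft_force': [-0.211, 0.685, 0.264], 'moment': [-0.056, 0.14, 0.006], 'opening': 0.423, 'joints': [-0.249, 0.371, 1.883, 0.0, 0.889, 1.223]}
wr9 n 2736 slope(+=pointer down) [-5.320000e-02  1.409995e+02] z@-180 150.6
peg top n 1448 med [509.7 -61.9 204.8] s -66.4 x 3.8
saddle n 6780 s [-214.   -50.1] z 151.5
```

View pics/wr9.png

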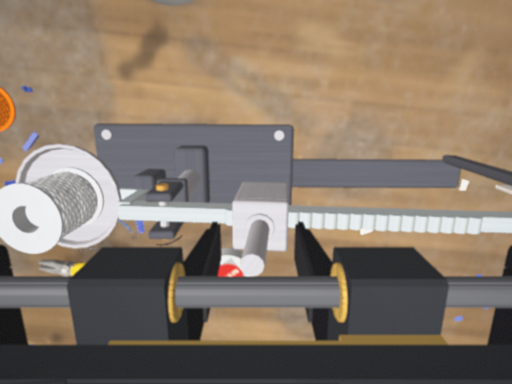

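play_rows --hand 40 --targets '[{"linear": [0, 3, 0], "turn": 0}, {"linear": [0, 6, 0], "turn": 0}, {"linear": [0, 8, 0], "turn": 0}, {"linear": [0, 9.3, 0], "turn": 0}, {"linear": [0, 10.6, 0], "turn": 0}, {"linear": [0, 12, 0], "turn": 0}, {"linear": [0, 13.3, 0], "turn": 0}, {"linear": [0, 14.6, 0], "turn": 0}, {"linear": [0, 16, 0], "turn": 0}, {"linear": [0, 17.3, 0], "turn": 0}, {"linear": [0, 18.6, 0], "turn": 0}, {"linear": [0, 20, 0], "turn": 0}]'

```text
t: 14.22
eef_pos: [506.6, -80.1, 256.6]
tcp_rot: [-3.141, 0.001, 0.099]
ft_force: [-0.5, 5.2, -3.2]
opening: 0.422
```

```bash
python3 -c "
from h import *
st()
a,d,p=snap('wrist','wr10')
beam('wr10')
"
```

```text
{'t': 14.225, 'eef_pos': [506.56, -80.105, 256.6], 'tcp_rot': [-3.141, 0.001, 0.099], 'ft_force': [-0.493, 5.179, -3.169], 'moment': [0.655, 0.343, 0.016], 'opening': 0.422, 'joints': [-0.286, 0.377, 1.872, 0.0, 0.894, 1.186]}
wr10 n 2586 slope(+=pointer down) [3.200000e-03 1.408155e+02] z@-180 140.2
peg top n 1942 med [511.3 -65.6 202.6] s -70.0 x 4.7
saddle n 3453 s [-199.1  -55.8] z 152.8
```

View pics/wr10.png

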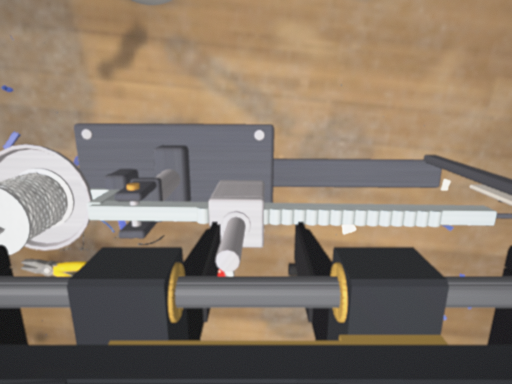

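play_rows --hand 40 --targets '[{"linear": [0, 1.3, 0], "turn": 0}, {"linear": [0, 2.6, 0], "turn": 0}, {"linear": [0, 4, 0], "turn": 0}, {"linear": [0, 5.3, 0], "turn": 0}]'

```text
t: 14.78
eef_pos: [507.4, -85.5, 256.8]
tcp_rot: [-3.141, -0.0, 0.098]
ft_force: [0.6, 5.9, -3.8]
opening: 0.418
```

```bash
python3 -c "
from h import *
st()
a,d,p=snap('wrist','wr11')
beam('wr11')
"
```

```text
{'t': 14.775, 'eef_pos': [507.424, -85.527, 256.769], 'tcp_rot': [-3.141, -0.0, 0.098], 'ft_force': [0.554, 5.876, -3.8], 'moment': [0.762, 0.102, -0.006], 'opening': 0.418, 'joints': [-0.296, 0.379, 1.869, 0.001, 0.895, 1.176]}
wr11 n 2591 slope(+=pointer down) [4.500000e-03 1.408754e+02] z@-180 140.1
peg top n 1942 med [512.  -71.1 202.6] s -75.6 x 4.8
saddle n 3340 s [-198.5  -61.2] z 153.1
```

play_rows --hand 40 --targets '[{"linear": [0, 1.5, 0], "turn": 0}, {"linear": [0, 3, 0], "turn": 0}, {"linear": [0, 4.5, 0], "turn": 0}, {"linear": [0, 6, 0], "turn": 0}, {"linear": [0, 7.5, 0], "turn": 0}, {"linear": [0, 9, 0], "turn": 0}, {"linear": [0, 10.5, 0], "turn": 0}, {"linear": [0, 12, 0], "turn": 0}, {"linear": [0, 13.5, 0], "turn": 0}, {"linear": [0, 15, 0], "turn": 0}]'

```text
t: 16.08
eef_pos: [508.9, -100.8, 257.1]
tcp_rot: [3.141, -0.0, 0.099]
ft_force: [-1.5, 3.6, -1.1]
opening: 0.424
```

```bash
python3 -c "
from h import *
st()
a,d,p=snap('wrist','wr12')
beam('wr12')
"
```

```text
{'t': 16.075, 'eef_pos': [508.938, -100.817, 257.065], 'tcp_rot': [3.141, -0.0, 0.099], 'ft_force': [-1.527, 3.644, -1.083], 'moment': [0.331, 0.311, 0.037], 'opening': 0.424, 'joints': [-0.323, 0.384, 1.859, -0.0, 0.899, 1.149]}
wr12 n 2543 slope(+=pointer down) [5.900000e-03 1.409176e+02] z@-180 139.9
peg top n 1936 med [513.4 -86.5 202.7] s -91.2 x 4.6
saddle n 3117 s [-198.   -76.5] z 153.5
```

play_rows --hand 40 --targets '[{"linear": [0, -2, 0], "turn": 0}, {"linear": [0, -5, 0], "turn": 0}, {"linear": [0, -9, 0], "turn": 0}, {"linear": [0, -12, 0], "turn": 0}, {"linear": [0, -12, 0], "turn": 0}, {"linear": [0, -12, 0], "turn": 0}, {"linear": [0, -12, 0], "turn": 0}, {"linear": [0, -12, 0], "turn": 0}, {"linear": [0, -12, 0], "turn": 0}]'

```text
t: 17.25
eef_pos: [507.7, -88.6, 256.9]
tcp_rot: [-3.142, -0.0, 0.099]
ft_force: [0.1, 0.9, -0.5]
opening: 0.424
```

```bash
python3 -c "
from h import *
st()
a,d,p=snap('wrist','wr13')
beam('wr13')
"
```

```text
{'t': 17.25, 'eef_pos': [507.688, -88.639, 256.911], 'tcp_rot': [-3.142, -0.0, 0.099], 'ft_force': [0.062, 0.907, -0.486], 'moment': [-0.032, 0.172, -0.024], 'opening': 0.424, 'joints': [-0.301, 0.379, 1.867, 0.0, 0.895, 1.171]}
wr13 n 2910 slope(+=pointer down) [-5.320000e-02  1.410925e+02] z@-180 150.7
peg top n 2125 med [512.5 -82.2 204.7] s -86.8 x 4.3
saddle n 6641 s [-213.9  -54.4] z 151.9
```

View pics/wr13.png

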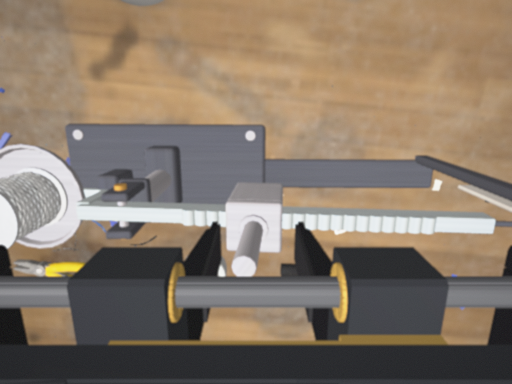

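play_rows --hand 40 --targets '[{"linear": [0, 2, 0], "turn": 0}, {"linear": [0, 3.3, 0], "turn": 0}, {"linear": [0, 4.6, 0], "turn": 0}, {"linear": [0, 6, 0], "turn": 0}, {"linear": [0, 7.5, 0], "turn": 0}, {"linear": [0, 9, 0], "turn": 0}, {"linear": [0, 10.5, 0], "turn": 0}, {"linear": [0, 12, 0], "turn": 0}, {"linear": [0, 13.7, 0], "turn": 0}, {"linear": [0, 15.4, 0], "turn": 0}, {"linear": [0, 17.1, 0], "turn": 0}, {"linear": [0, 18.8, 0], "turn": 0}, {"linear": [0, 20.5, 0], "turn": 0}, {"linear": [0, 22.2, 0], "turn": 0}, {"linear": [0, 24, 0], "turn": 0}, {"linear": [0, 25.7, 0], "turn": 0}, {"linear": [0, 27.4, 0], "turn": 0}, {"linear": [0, 29.1, 0], "turn": 0}, {"linear": [0, 30.8, 0], "turn": 0}, {"linear": [0, 32.5, 0], "turn": 0}]'

```text
t: 19.8
eef_pos: [511.0, -121.1, 256.9]
tcp_rot: [3.142, -0.0, 0.099]
ft_force: [-0.0, 2.5, -1.6]
opening: 0.423
```

play_rows --hand 40 --targets '[{"linear": [0, 1.5, 0], "turn": 0}, {"linear": [0, 3, 0], "turn": 0}, {"linear": [0, 1, 0], "turn": 0}, {"linear": [0, -2, 0], "turn": 0}, {"linear": [0, -6, 0], "turn": 0}, {"linear": [0, -9, 0], "turn": 0}, {"linear": [0, -9, 0], "turn": 0}, {"linear": [0, -9, 0], "turn": 0}, {"linear": [0, -9, 0], "turn": 0}, {"linear": [0, -9, 0], "turn": 0}, {"linear": [0, -9, 0], "turn": 0}]'

```text
t: 21.18
eef_pos: [510.0, -112.0, 256.9]
tcp_rot: [-3.141, -0.0, 0.099]
ft_force: [-0.1, -0.7, 1.3]
opening: 0.418
```

```bash
python3 -c "
from h import *
st()
a,d,p=snap('wrist','wr14')
beam('wr14')
"
```

```text
{'t': 21.175, 'eef_pos': [510.01, -112.011, 256.9], 'tcp_rot': [-3.141, -0.0, 0.099], 'ft_force': [-0.144, -0.676, 1.28], 'moment': [-0.047, 0.157, -0.042], 'opening': 0.418, 'joints': [-0.343, 0.388, 1.851, 0.0, 0.902, 1.129]}
wr14 n 2699 slope(+=pointer down) [1.194000e-01 1.597275e+02] z@-180 138.2
peg top n 1952 med [ 515.3 -110.5  201.9] s -115.4 x 4.3
saddle n 2352 s [-131.6  -99.6] z 153.2
```

View pics/wr14.png

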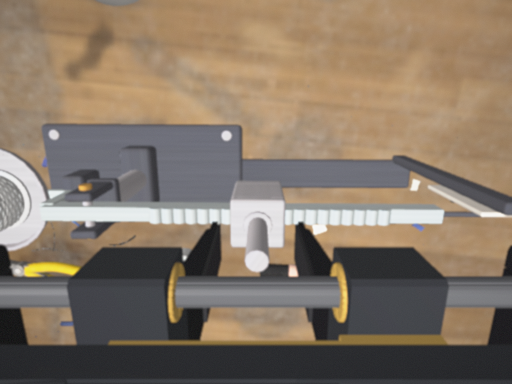

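```bash
python3 -c "
from h import *
beam('top0',-225,-145);beam('top7',-225,-145)
for f in('wr9','wr11','wr13','wr14'): beam(f,-225,-145)
st()
a,d,p=snap('side','side14'); beam('side14',-225,-145)
cv2.imwrite('pics/side14z.png',cv2.resize(a[60:220,190:310],None,fx=4,fy=4)[:,:,::-1])
a,d,p=snap('wrist','wr15');beam('wr15',-225,-145)
"
```

```text
top0 n 118 slope(+=pointer down) [1.181000e-01 1.458793e+02] z@-180 124.6
peg top n 26 med [505.6 -67.9 197. ] s -72.0 x -1.6
saddle n 163 s [-84.5 -52.4] z 148.9
top7 n 131 slope(+=pointer down) [-4.990000e-02  1.443216e+02] z@-180 153.3
peg top n 26 med [503.6 -57.7 207.4] s -62.0 x -2.1
saddle n 470 s [-213.   -48.2] z 153.7
wr9 n 2067 slope(+=pointer down) [-3.950000e-02  1.436408e+02] z@-180 150.8
peg top n 1448 med [509.7 -61.9 204.8] s -66.4 x 3.8
saddle n 6780 s [-214.   -50.1] z 151.5
wr11 n 1878 slope(+=pointer down) [1.640000e-02 1.432082e+02] z@-180 140.3
peg top n 1942 med [512.  -71.1 202.6] s -75.6 x 4.8
saddle n 3340 s [-198.5  -61.2] z 153.1
wr13 n 2126 slope(+=pointer down) [-4.140000e-02  1.434265e+02] z@-180 150.9
peg top n 2125 med [512.5 -82.2 204.7] s -86.8 x 4.3
saddle n 6641 s [-213.9  -54.4] z 151.9
wr14 n 1812 slope(+=pointer down) [2.980000e-02 1.430798e+02] z@-180 137.7
peg top n 1952 med [ 515.3 -110.5  201.9] s -115.4 x 4.3
saddle n 2352 s [-131.6  -99.6] z 153.2
{'t': 21.225, 'eef_pos': [510.002, -112.021, 256.894], 'tcp_rot': [-3.142, -0.0, 0.099], 'ft_force': [-0.184, 0.063, 1.488], 'moment': [-0.035, 0.127, -0.061], 'opening': 0.422, 'joints': [-0.343, 0.388, 1.851, 0.0, 0.902, 1.129]}
side14 n 22 slope(+=pointer down) [4.030000e-02 1.484248e+02] z@-180 141.2
peg top n 71 med [505.3 -86.4 201.3] s -90.4 x -4.9
saddle n 130 s [-188.   -56.8] z 153.3
wr15 n 1805 slope(+=pointer down) [3.07000e-02 1.43244e+02] z@-180 137.7
peg top n 1972 med [ 515.4 -110.6  201.9] s -115.3 x 4.4
saddle n 2351 s [-131.6  -99.6] z 153.2
```

View pics/side14z.png

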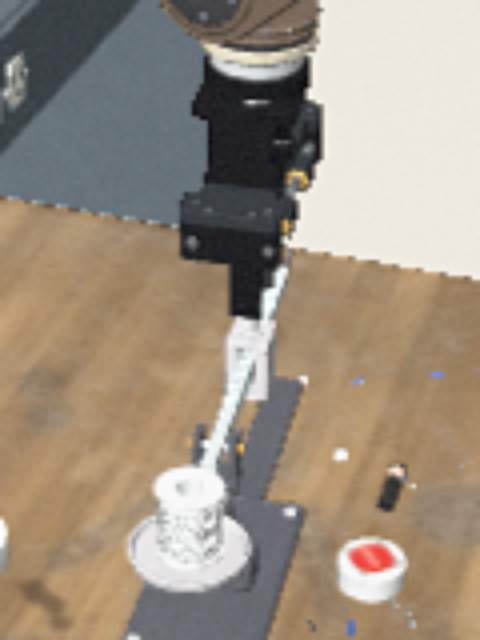

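The beam looks nearly level (about -0.01 rad) with no visible finger contact. I'll lift clear of the peg and verify.

play_rows --hand 40 --targets '[{"linear": [0, 0, -5], "turn": 0}, {"linear": [0, 0, -20], "turn": 0}, {"linear": [0, 0, -45], "turn": 0}, {"linear": [0, 0, -60], "turn": 0}, {"linear": [-30, 0, -60], "turn": 0}, {"linear": [-60, 0, -60], "turn": 0}, {"linear": [-90, 0, -60], "turn": 0}, {"linear": [-120, 0, -60], "turn": 0}, {"linear": [-120, 0, -60], "turn": 0}, {"linear": [-120, 0, -60], "turn": 0}, {"linear": [-120, 0, -60], "turn": 0}, {"linear": [-120, 0, -60], "turn": 0}]'

```text
t: 22.82
eef_pos: [391.0, -123.8, 316.8]
tcp_rot: [-3.141, 0.0, 0.099]
ft_force: [-0.1, -0.1, -1.2]
opening: 0.421
```

```bash
python3 -c "
from h import *
st()
for n in('top','wrist','side'):
    a,d,p=snap(n,n+'20'); beam(n+'20',-225,-145)
a=np.load('pics/side20.npz')['a'];cv2.imwrite('pics/side20z.png',cv2.resize(a[70:270,190:330],None,fx=4,fy=3)[:,:,::-1])
"
```

```text
{'t': 22.825, 'eef_pos': [391.032, -123.776, 316.764], 'tcp_rot': [-3.141, 0.0, 0.099], 'ft_force': [-0.08, -0.076, -1.174], 'moment': [-0.053, 0.138, 0.03], 'opening': 0.421, 'joints': [-0.468, 0.151, 2.014, 0.0, 0.977, 1.004]}
top20 n 125 slope(+=pointer down) [2.740000e-02 1.449159e+02] z@-180 140.0
peg top n 28 med [ 508.7 -110.3  203.6] s -114.3 x -2.0
saddle n 245 s [-194.1  -58.7] z 153.8
wrist20 n 1443 slope(+=pointer down) [2.770000e-02 1.433365e+02] z@-180 138.4
peg top n 457 med [ 508.4 -110.9  201.8] s -115.1 x -2.6
saddle n 1906 s [-131.6  -99.5] z 153.1
side20 n 32 slope(+=pointer down) [3.780000e-02 1.480398e+02] z@-180 141.2
peg top n 22 med [ 508.4 -109.1  198.9] s -113.5 x -2.1
saddle n 135 s [-192.3  -54.6] z 151.6
```

View pics/wrist20.png

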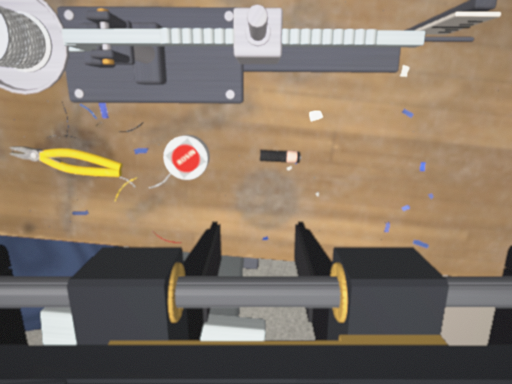

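View pics/side20z.png

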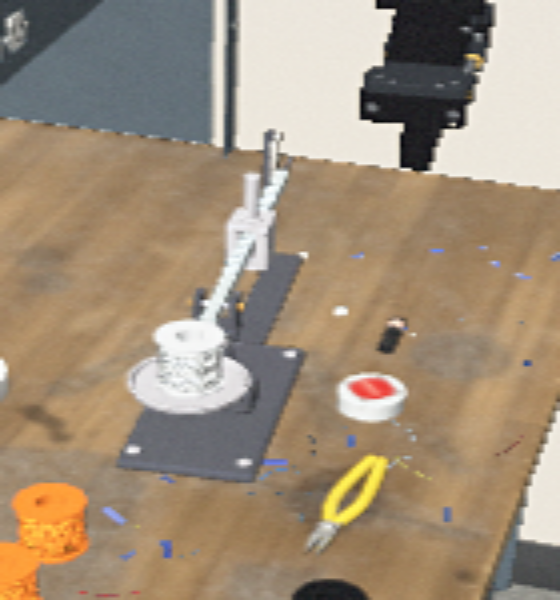

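View pics/top20.png

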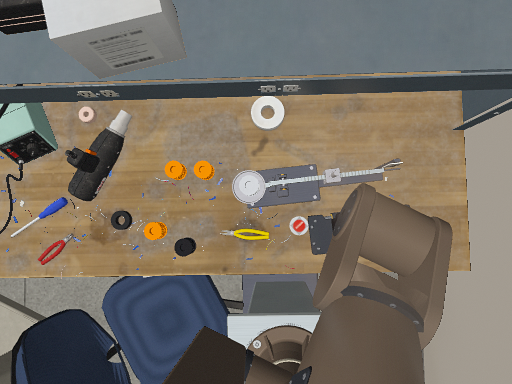

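The side view shows the reel upright in the pan and the gripper well clear. Both the top and wrist depth put the tilt at about -0.006 rad. I'll wait a second, then check stability and the reel's centring.

play_rows --targets '[{"linear": [0, 0, 0], "turn": 0}, {"linear": [0, 0, 0], "turn": 0}, {"linear": [0, 0, 0], "turn": 0}, {"linear": [0, 0, 0], "turn": 0}, {"linear": [0, 0, 0], "turn": 0}, {"linear": [0, 0, 0], "turn": 0}]'

```text
t: 23.72
eef_pos: [390.6, -123.8, 316.9]
tcp_rot: [-3.142, -0.0, 0.099]
ft_force: [-0.7, -0.2, 0.2]
opening: 0.416
```

```bash
python3 -c "
from h import *
for i in range(3):
    a,d,p=snap('top','top2%d'%(i+1)); beam('top2%d'%(i+1),-225,-145)
W=wmap(d,p); w=W[160:212,224:275].reshape(-1,3)
q=w[(w[:,2]>147)&(w[:,2]<165)]; print('reel top',len(q),cv2.minEnclosingCircle(q[:,:2].astype(np.float32)),np.median(q[:,2]))
A=np.c_[q[:,:2]-q[:,:2].mean(0),np.ones(len(q))]; print('plane',np.linalg.lstsq(A,q[:,2],rcond=None)[0])
r=w[(w[:,2]>96)&(w[:,2]<112)&(w[:,0]<540)]; print('pan',np.percentile(r,[1,50,99],axis=0).round(1).tolist())
st()
"
```

```text
top21 n 126 slope(+=pointer down) [2.960000e-02 1.455796e+02] z@-180 140.3
peg top n 29 med [ 508.5 -110.5  203.5] s -114.7 x -2.3
saddle n 244 s [-192.7  -57.2] z 153.9
top22 n 122 slope(+=pointer down) [4.090000e-02 1.475659e+02] z@-180 140.2
peg top n 29 med [ 508.5 -110.6  204. ] s -114.6 x -2.3
saddle n 262 s [-196.9  -60.9] z 153.6
top23 n 125 slope(+=pointer down) [3.160000e-02 1.463039e+02] z@-180 140.6
peg top n 29 med [ 508.5 -110.7  203.2] s -114.7 x -2.4
saddle n 269 s [-198.7  -57.6] z 153.3
reel top 267 ((491.0255432128906, 85.06398010253906), 23.321651458740234) 154.54651098038428
plane [-7.49828607e-03 -1.54195065e-02  1.54446437e+02]
pan [[452.1, 25.6, 96.6], [488.1, 82.4, 103.0], [529.8, 126.5, 109.8]]
{'t': 23.875, 'eef_pos': [390.611, -123.809, 316.923], 'tcp_rot': [-3.142, -0.0, 0.099], 'ft_force': [-0.025, -0.705, -0.464], 'moment': [-0.087, 0.15, 0.003], 'opening': 0.419, 'joints': [-0.469, 0.15, 2.014, 0.0, 0.977, 1.003]}
```

```bash
python3 -c "
from cell import env
print(env.job_done())"
```

```text
the job is handed in; nothing more can be done
None
```

The reel is weighed: it stands upright in the pan and the beam floats close to level, with the robot touching nothing. I handed the job in at about 24 s; `job_done()` gives no verdict.

- **What I did:** I set the grey reel in the pan with the pan held near its lower stop, then let go. I straddled the poise's peg with the fingers held open and pushed it outward from about 8 mm to about 56 mm without pinching. Then I backed the gripper off clear of the scale.
- **Forces:** The highest readings I took while pushing were about 6 N sideways and 4 N vertical. Force was only read at the end of each move, so I can't rule out short peaks in between.
- **Beam:** The tilt came out at about -0.006 to -0.008 rad, against the limit of ±0.018. Four top-camera depth readings over about a second agreed on this. The next notch would put it at about +0.02, outside the limit.
- **Reel:** Its centre is about 2 mm from the pan's centre, and its top face is tilted about 0.02 rad.
- **Bystanders:** The tin, cell and strippers looked undisturbed in the last pictures. I did not re-measure their positions.
- **Not checked directly:** I took the tilt from the depth of the notched arm and its two stop positions, not by reading the pointer against the index plate. The absolute slope fits were off by about 0.03, so I used them only relative to the stops. Only about 20 to 30 side-camera points fell on the beam, so I ignored that view for the tilt.

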